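Index the toe rest of a shoemaker's last jack under the toe

TASK

Pull the plunger knob of the last jack up to free the toe rest, slide the toe rest in under the hanging toe of the last, and let the plunger drop fully home into the working hole of the index bar, so that the toe is carried and the rest is locked. Never jam or drag the pin hard against the bar, and leave the other things on the bench where they lie.

Things in the scene. Friction and masses are not known exactly. Their poses are not given: they have to be found in the camera images.
- jack: Last jack, bolted down: grey bed 130 x 530 x 12 mm, two 16 mm rods along y that carry the toe rest. Origin on the bench, on the bed's middle line. Its y axis is the slide direction: +y towards the heel post at y = 170 mm with the last on it, sole up at 212 mm height, -y towards the parked toe rest; z up. The last overhangs as far as y = -20 mm, at 150 to 212 mm height.
- knob (a point): Centre of the black plunger knob on the toe rest's block: 30 mm diameter, 24 mm high, axis vertical, top 104 mm above the bench when home, a thinner barrel below it. Block 104 x 66 mm (x, y), top at 60 mm, centred under the knob. Two 6 mm cheeks at x = +-36 mm rise from the block towards +y, from 80 mm height 25 mm ahead of the knob to 162 mm at 115 mm ahead, where the rubber roll is.
- mark (a point): The first of two lines scribed across the bed, 26 mm apart; this point is on the plunger's path, on top of the steel index bar, 30 mm above the bench. The bar is held by screws in slots and is set to suit each last: its working hole lies anywhere from 4 to 26 mm beyond this point along the jack's +y. Hole 12.2 mm, plunger pin 10 mm: it drops in within about 1 mm of the hole's centre. Axes as the jack's.
- plunger (a joint): Height of the plunger, m: 0 fully home, 0.009 the pin is just clear of the bar's holes (let go elsewhere, it rides on the bar's flat top at that height), 0.014 its upper stop. A spring presses it down: 8 N at home, 11 N at 0.010. It drops by itself when let go.
- toe_rest (a joint): Slide of the toe rest along the jack's +y, m: 0 to 0.105 (stops). It starts between 0 and 0.02 with the pin down in a long parking slot of the bar, where it floats up to 0.026 or more. At 0.063 the plunger stands at the mark. Sliding friction 2 to 3 N; it can be pushed or pulled by the knob. Its roll meets the toe at about 0.045 and then takes 1 to 3 N more.
- work_last (a joint): Rocking of the wooden last (245 mm long, 0.45 kg) on the heel post's pin, rad: 0 toe hanging down on its stop; grows as the roll lifts the toe, 0.03 to 0.08 with the plunger in the working hole.
- hammer: Shoemaker's hammer, wooden handle and steel head, 240 mm long, 30 mm high, lying beside the jack. A bystander; origin on its underside.
- pincers: Steel lasting pincers, 210 mm long, 18 mm high, lying beyond the heel post. A bystander; origin on its underside.
- tack_tin: Open round tin of tacks, 72 mm diameter, 24 mm high, near the parked toe rest. A bystander; origin on its underside.
- awl: Awl with a pear-shaped wooden handle, 160 mm long, 32 mm high, lying near the parked toe rest. A bystander; origin on its underside.
- glue_pot: Aluminium glue pot with a brush, 68 mm diameter, 70 mm high, brush to 130 mm. A bystander; origin on its underside.
- spare_last: Spare wooden last standing sole down, 235 mm long, 92 mm high. A bystander; origin on its underside.

How it is judged:
On the way, in this order (a step that is already met when the one before it is completed fails the run):
1. the plunger is pulled clear of the parking slot (value of joint plunger above 0.0085 m and value of joint toe_rest below 0.05 m), for 0.1 s.
2. the toe rest is slid in and has lifted the toe (value of joint work_last above 0.012 rad), for 0.1 s.
At the end, for the whole second after the job is handed in: The plunger is fully home (within 2 mm) in the working hole (toe rest between 0.062 and 0.094), the toe rest is at rest and its roll carries the toe, lifted by at least 0.01 rad (value of joint plunger below 0.002 m and value of joint toe_rest between 0.062 and 0.094 m and value of joint work_last above 0.01 rad and velocity of joint toe_rest between -0.005 and 0.005 m/s); the robot touches nothing.
It fails at once if the pin is jammed or dragged against the index bar with more than 35 N (contact force between plunger_c0 and anything else above 35 N).
It fails at once if another thing on the bench is shifted by more than 25 mm (distance of any of hammer, pincers, tack_tin, awl, glue_pot, spare_last from where it was at the start of the episode above 0.025 m).
It also fails if it takes over 45 s, if anything falls off the work surface, if the arm or the gripper's body presses on something with over 40 N, if the wrist force passes 120 N, or if a joint passes its speed limit or range.

ROBOT

A 6-joint arm with a two-finger parallel gripper is mounted at the origin on the work surface. World frame = base frame: x ahead of the robot, y to its left, z up, the work surface at z = 0. Lengths are in m, angles in rad, forces in N, time in s.
With the tool pointing down it reaches from about 0.375 to 0.925 m from the base axis. Payload 5.7 kg.
Tool frame: the origin (TCP) lies between the finger pads; the fingertips stand 25 mm ahead of it and the grasp point (between the pads) lies 6 mm ahead of it; z points along the fingers, y is the line along which they close (so a half turn about z gives the same grasp; the last joint's range is limited). The gripper opens to 85 mm and grips with 20 to 120 N. Pads are 22 mm wide; open, the fingers measure 114 mm over their backs; the gripper's body (76 mm by 85 mm) begins 54 mm behind the grasp point. The pads swing forward as they close: fully open they stand 13 mm farther back than shut.
Start: joints at [-1.328, 0.359, 1.51, -0, 1.272, -0.115], TCP at [0.21, -0.562, 0.256] pointing down, gripper open.
Joint ranges: [-2.97, 2.97], [-1.01, 2.36], [0.21, 2.38], [-0.96, 4.11], [0.2, 2.71], [-2.98, 2.98]. Speed limits (rad/s): [2.39, 2.39, 3.14, 3.14, 3.14, 3.14].

INTERFACE

Orientations are given as a unit quaternion [w, x, y, z].
In Python, from bench import arm, imaging gives the robot as it stands.
- The arm moves only by the shell command python3 -m creep 'ROWS' [FORCE]. ROWS is JSON, a list of rows, each a list of 7 numbers: the turn, a rotation vector about the tool's x, y, z in rad, then the shift along the tool's x, y, z in m, then the finger opening in m, from 0 to 0.0854. In form: [[rx, ry, rz, dx, dy, dz, fingers], ...]. A call has 1 to 12 rows; each row shifts and turns the commanded pose from where the row before left it, along the tool's axes as they then stand; what a row does not reach is not made up. A row lasts 1/12 s, in which the tool goes at most 41.7 mm and 7.16 degrees, less where a joint would pass 70% of its speed; a pose out of reach is approached as far as the arm can. A call with a gripper value outside its range is refused whole. The fingers move at their own pace and stop on an object; FORCE is the grip in N (left out, the last holds). Time passes only in rows, so rows that do not move let the fingers close. It gives the time, the measured TCP pose, the force, the opening and the grip force at its end, in the units of the state.
- arm.get_obs(): the state, without advancing time (a new reading comes with each control period).
- imaging.capture(name): name is "scene" or "side" or "wrist"; returns the picture (384x512x3 uint8, red, green, blue); there is no depth.
- imaging.get_calibration(name): a dict with "K" (3x3 intrinsics, pixels), "camera_from_world" (4x4, takes a point from world to camera coordinates); the wrist camera has in their place "tool_from_camera" (4x4, takes a point from camera to tool coordinates, whose origin is the TCP and whose axes are the flange's). Camera axes: x right, y down, z forward; pixel columns grow to the right and rows downward; lengths in m; the calibration is good to about 2 mm. A picture is of the moment at which its call begins: read the wrist's pose just before it. get_calibration takes no time and is no camera call.
- arm.finish_job(): hands the job in; it is judged then, once.
The state is a dict: "time_s": time; "qpos": joint angles; "joint_vel": joint speeds; "effort": joint torques, N m; "position": TCP position; "tcp_rot": TCP orientation; "ft_force": force on the tool from outside, world axes, zero at the start; "torque": the same for the moment, N m; "finger_gap": finger opening in m; "grasp_force": force on a finger pad.
Only numpy, scipy, OpenCV 4.12 (cv2) and the standard library are available. Lean on these libraries where they do the work, as an engineer would, in place of code of your own. Each camera call takes 0.05 s, during which the arm holds its last target. There are 200 camera calls.

## Working session

There is one attempt and no reset: what is moved stays moved. The work goes in short steps, Python scripts to look and compute and a shell command to move; the robot and the scene stay as the last step left them, time stands still between calls to the robot, and variables do not carry over. Pictures are saved under pics/ and viewed, at most 10 in all, crops included, and the job is handed in when it is done.

```bash
mkdir -p pics; ls; python3 - <<'E'
from bench import arm, imaging
import cv2,numpy as np
o=arm.get_obs();print({k:np.round(v,3).tolist() for k,v in o.items()})
ims=[]
for n in("scene","side","wrist"):
    im=imaging.capture(n);cv2.imwrite(f"pics/{n}0.png",im[:,:,::-1]);c=imaging.get_calibration(n);print(n,{k:np.round(v,4).tolist() for k,v in c.items()})
E
```

```text
pics
{'time_s': 0.0, 'qpos': [-1.328, 0.359, 1.511, -0.0, 1.272, -0.115], 'joint_vel': [0.001, -0.001, 0.0, -0.0, -0.001, -0.001], 'effort': [-0.0, -52.761, -27.862, -0.0, 0.013, 0.0], 'position': [0.21, -0.561, 0.255], 'tcp_rot': [-0.001, 0.984, 0.178, -0.0], 'ft_force': [-0.871, 1.016, -0.379], 'torque': [0.025, 0.005, -0.044], 'grasp_force': 0.0, 'finger_gap': 0.085}
scene {'K': [[496.0037, 0.0, 253.2396], [0.0, 496.0037, 195.3055], [0.0, 0.0, 1.0]], 'camera_from_world': [[0.377, 0.9262, 0.0062, -0.2248], [0.7854, -0.3161, -0.5322, -0.3995], [-0.4909, 0.2056, -0.8466, 1.7899], [0.0, 0.0, 0.0, 1.0]]}
side {'K': [[455.1404, 0.0, 255.884], [0.0, 455.1404, 186.2758], [0.0, 0.0, 1.0]], 'camera_from_world': [[-0.7058, -0.7084, -0.0014, 0.4037], [-0.558, 0.5572, -0.615, 0.3515], [0.4365, -0.4332, -0.7885, 1.3936], [0.0, 0.0, 0.0, 1.0]]}
wrist {'K': [[304.6043, 0.0, 258.3007], [0.0, 304.6043, 195.7067], [0.0, 0.0, 1.0]], 'tool_from_camera': [[0.0004, -0.9495, -0.3137, 0.0816], [1.0, 0.0002, 0.0005, -0.0009], [-0.0004, -0.3137, 0.9495, -0.1178], [0.0, 0.0, 0.0, 1.0]]}
```

View pics/scene0.png

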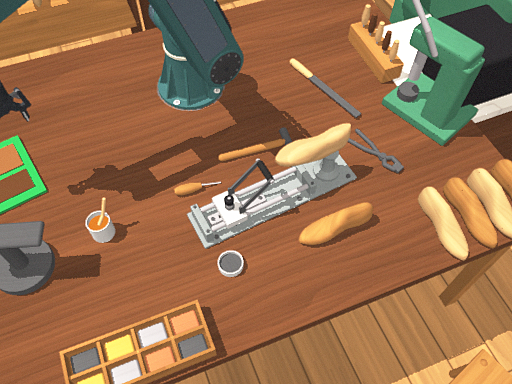

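View pics/side0.png

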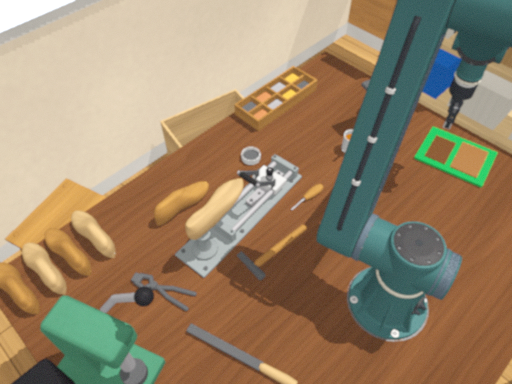

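The scene view shows the jack's bed running from about (188,212)/(207,245) to (357,178), with the black knob near (229,201). In the side view the knob is near (268,175).

```bash
cat > h.py <<'E'
import numpy as np,cv2
from bench import arm,imaging
from scipy.spatial.transform import Rotation as R
def cam(n,o=None):
    c=imaging.get_calibration(n);K=np.array(c["K"])
    if n=="wrist":
        o=o or arm.get_obs();q=np.array(o["tcp_rot"]);T=np.eye(4);T[:3,:3]=R.from_quat(q[[1,2,3,0]]).as_matrix();T[:3,3]=o["position"]
        W=T@np.array(c["tool_from_camera"])
    else: W=np.linalg.inv(np.array(c["camera_from_world"]))
    return K,W
def ray(C,uv):
    K,W=C;d=W[:3,:3]@np.linalg.solve(K,[uv[0],uv[1],1.]);return W[:3,3],d
def onz(C,uv,z):
    p,d=ray(C,uv);return p+d*(z-p[2])/d[2]
def proj(C,X):
    K,W=C;x=K@(np.linalg.inv(W)@np.append(X,1))[:3];return x[:2]/x[2]
def snap(n,f):
    o=arm.get_obs();im=imaging.capture(n)[:,:,::-1].copy();cv2.imwrite(f,im);return im,cam(n,o)
E
python3 - <<'E'
from h import *
C=cam("scene")
for uv in[(188,212),(207,245),(357,178),(340,152)]:print(uv,onz(C,uv,.012).round(3))
print(onz(C,(229,199),.104).round(3),onz(cam("side"),(268,175),.104).round(3))
a=cv2.imread("pics/scene0.png")[120:260,170:370];b=cv2.imread("pics/side0.png")[145:280,165:315]
cv2.imwrite("pics/z.png",np.vstack([cv2.resize(a,(600,420)[:2],interpolation=2)[:, :], ])[:420])
cv2.imwrite("pics/zs.png",cv2.resize(b,(600,540),interpolation=2))
E
```

```text
(188, 212) [ 0.51  -0.177  0.012]
(207, 245) [ 0.635 -0.16   0.012]
(357, 178) [0.59  0.355 0.012]
(340, 152) [0.479 0.353 0.012]
[ 0.567 -0.063  0.104] [ 0.549 -0.036  0.104]
```

View pics/z.png

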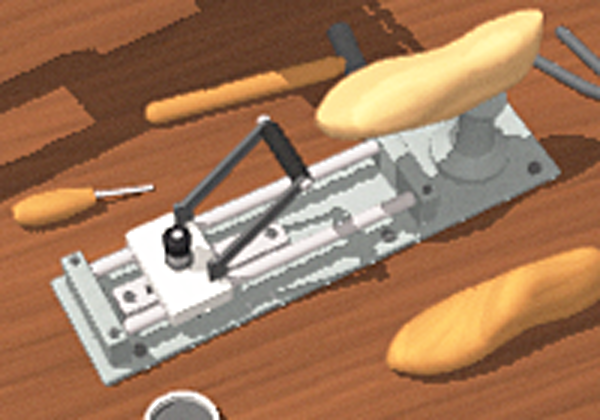

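```bash
python3 -m creep '[[0,0,0,0.028,-0.019,0,0.06],[0,0,0,0.028,-0.019,0,0.06],[0,0,0,0.028,-0.019,0,0.06],[0,0,0,0.028,-0.019,0,0.06],[0,0,0,0.028,-0.019,0,0.06],[0,0,0,0.028,-0.019,0,0.06],[0,0,0,0.028,-0.019,0,0.06],[0,0,0,0.028,-0.019,0,0.06],[0,0,0,0.028,-0.019,0,0.06]]'
python3 -m creep '[[0,0,0,0.028,-0.019,0,0.06],[0,0,0,0.028,-0.019,0,0.06],[0,0,0,0.028,-0.019,0,0.06],[0,0,0,0.028,-0.019,0,0.06],[0,0,0,0.028,-0.019,0,0.06],[0,0,0,0.028,-0.019,0,0.06],[0,0,0,0.028,-0.019,0,0.06],[0,0,0.09,0.028,-0.019,0,0.06],[0,0,0.09,0.028,-0.019,0,0.06],[0,0,0.09,0,0,0,0.06],[0,0,0,0,0,0,0.06]]'
python3 - <<'E'
from h import *
im,C=snap("wrist","pics/w1.png");print(arm.get_obs()["position"],arm.get_obs()["tcp_rot"],proj(C,[.567,-.063,.104]))
E
```

```text
time_s: 0.9
position: [0.3868, -0.312, 0.2562]
tcp_rot: [-0.0, 0.984, 0.178, -0.0]
ft_force: [1.1, -1.1, 0.4]
finger_gap: 0.0601
grasp_force: 0.0
time_s: 1.82
position: [0.5656, -0.0654, 0.2559]
tcp_rot: [-0.0, 0.999, 0.044, -0.0]
ft_force: [-0.4, 0.2, 0.2]
finger_gap: 0.0597
grasp_force: 0.0
[ 0.56472391 -0.06632581  0.25581353] [-2.55221152e-05  9.98959559e-01  4.56008554e-02 -6.00502834e-04] [256.98463782 186.06105245]
```

View pics/w1.png

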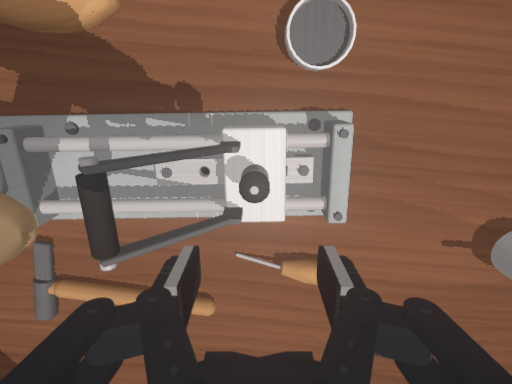

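The knob is at about (256,187) in the wrist view. The index bar is visible at row ~170, with dark spots near (205,171) and (167,172).

```bash
python3 - <<'E'
from h import *
im=cv2.imread("pics/w1.png");C=cam("wrist")
g=cv2.cvtColor(im,6)
k=onz(C,(254,190),.104);m=(g[150:225,225:290]<45).astype(np.uint8)
n,l,s,c=cv2.connectedComponentsWithStats(m);print(s.tolist(),(c+[225,150]).tolist())
print("knob",k)
a,b=onz(C,(40,114),.012),onz(C,(345,112),.012);c_,d=onz(C,(60,216),.012),onz(C,(345,219),.012);print(a,b,c_,d)
print(onz(C,(352,112),.012)-onz(C,(348,219),.012))
for uv in[(205,171),(167,172)]:print("h",onz(C,uv,.03))
cv2.imwrite("pics/w1z.png",cv2.resize(im[100:230,100:300],(800,520),interpolation=cv2.INTER_CUBIC))
E
```

```text
[[0, 0, 65, 75, 4875]] [[257.0, 187.0]]
knob [ 0.56198505 -0.06157245  0.104     ]
[0.60191344 0.18976974 0.012     ] [ 0.63613921 -0.15853588  0.012     ] [0.47601305 0.18110852 0.012     ] [ 0.50524102 -0.18248835  0.012     ]
[0.13128008 0.01979722 0.        ]
h [ 0.55671239 -0.00414113  0.03      ]
h [0.5514979  0.03963858 0.03      ]
```

View pics/w1z.png

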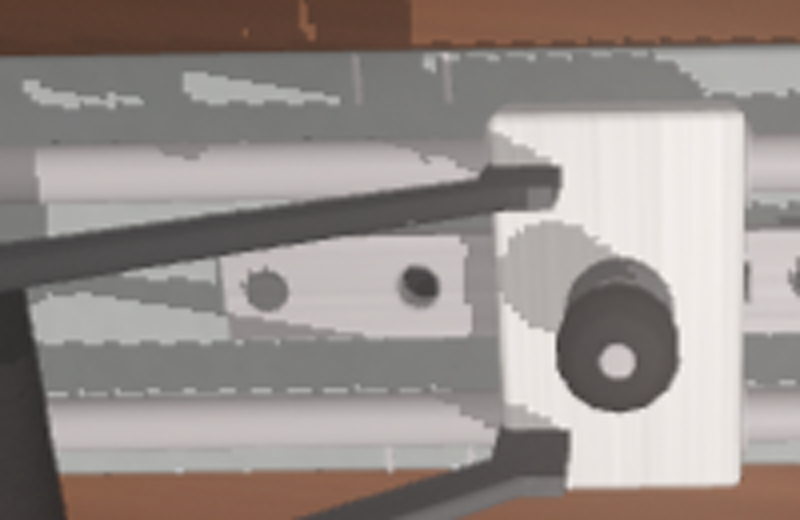

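The zoom shows the knob's top circle at crop (618,350), the working hole at (420,285) and a bar screw at (267,290). The scribed lines are at top (447,80)/(357,80) and bottom (472,455)/(390,458).

```bash
python3 - <<'E'
from h import *
C=cam("wrist");u=np.array([-.089,.996,0]);v=np.array([.996,.089,0])
P=lambda x,y,z:onz(C,(100+x/4,100+y/4),z)
k=P(618,352,.103);print("knob",k,"tcp",arm.get_obs()["position"])
for n,p in dict(hole=P(420,285,.03),screw=P(267,290,.03),l1t=P(447,80,.012),l1b=P(472,455,.012),l2t=P(357,80,.012),l2b=P(390,458,.012),blkF=P(497,300,.06),blkB=P(742,300,.06)).items():print(n,p.round(4),"along",round((p-k)@u,4),"x",round((p-k)@v,4))
E
```

```text
knob [ 0.56365194 -0.06187906  0.103     ] tcp [ 0.56472391 -0.06632581  0.25581353]
hole [ 0.5564 -0.0042  0.03  ] along 0.0581 x -0.0021
screw [0.5509 0.0399 0.03  ] along 0.1025 x -0.0037
l1t [ 0.6132 -0.0069  0.012 ] along 0.0504 x 0.0543
l1b [ 0.4976 -0.0199  0.012 ] along 0.0477 x -0.0621
l2t [0.6109 0.019  0.012 ] along 0.0764 x 0.0542
l2b [0.4942 0.0061 0.012 ] along 0.0739 x -0.0632
blkF [ 0.562  -0.0293  0.06  ] along 0.0326 x 0.0013
blkB [ 0.5679 -0.094   0.06  ] along -0.0324 x 0.0014
```

```bash
python3 -m creep '[[0,0,0,-0.001,-0.0045,0.02,0.06],[0,0,0,0,0,0.03,0.06],[0,0,0,0,0,0.03,0.06],[0,0,0,0,0,0.03,0.06],[0,0,0,0,0,0.025,0.06],[0,0,0,0,0,0.015,0.06],[0,0,0,0,0,0.006,0.06],[0,0,0,0,0,0,0.06],[0,0,0,0,0,0,0.06]]'
python3 - <<'E'
from h import *
im,C=snap("wrist","pics/w2.png")
E
```

```text
time_s: 2.62
position: [0.5634, -0.0633, 0.1008]
tcp_rot: [0.0, 0.999, 0.044, 0.0]
ft_force: [0.0, 0.2, 0.2]
finger_gap: 0.0596
grasp_force: 0.0
```

View pics/w2.png

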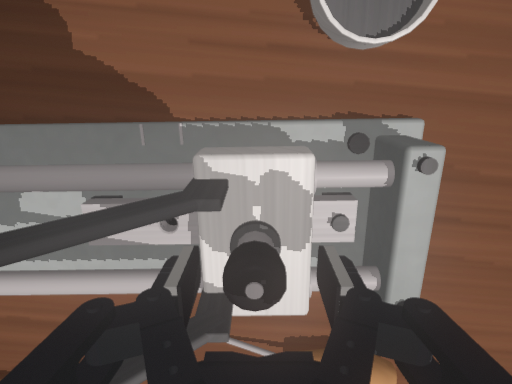

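The knob sits midway between the open fingers at about (255,275), so I can close on it.

```bash
python3 -m creep '[[0,0,0,0,0,0,0.04],[0,0,0,0,0,0,0.034],[0,0,0,0,0,0,0.03],[0,0,0,0,0,0,0.026],[0,0,0,0,0,0,0.02],[0,0,0,0,0,0,0.02],[0,0,0,0,0,0,0.02]]' 60
```

```text
time_s: 3.25
position: [0.5642, -0.0627, 0.1016]
tcp_rot: [0.0, 0.999, 0.044, 0.001]
ft_force: [-1.0, -0.0, 7.1]
finger_gap: 0.0283
grasp_force: 58.6
```

```bash
python3 -m creep '[[0,0,0,0,0,-0.003,0.02],[0,0,0,0,0,-0.003,0.02],[0,0,0,0,0,-0.003,0.02],[0,0,0,0,0,-0.003,0.02],[0,0,0,0,0,0,0.02],[0,0,0,0,0,0,0.02],[0,0,0,0,0,0,0.02]]'
```

```text
time_s: 3.83
position: [0.564, -0.0627, 0.1121]
tcp_rot: [0.0, 0.999, 0.044, 0.0]
ft_force: [5.8, -0.4, -12.1]
finger_gap: 0.0281
grasp_force: 59.9
```

```bash
python3 -m creep '[[0,0,0,0,0,-0.001,0.02],[0,0,0,0,-0.003,0,0.02],[0,0,0,0,-0.005,0,0.02],[0,0,0,0,-0.005,0,0.02],[0,0,0,0,-0.005,0,0.02],[0,0,0,0,-0.005,0,0.02],[0,0,0,0,-0.005,0,0.02],[0,0,0,0,-0.005,0,0.02],[0,0,0,0,0,0,0.02],[0,0,0,0,0,0,0.02]]'
```

```text
time_s: 4.67
position: [0.5605, -0.0292, 0.1129]
tcp_rot: [-0.0, 0.999, 0.044, -0.0]
ft_force: [5.7, 1.9, -12.5]
finger_gap: 0.0284
grasp_force: 60.1
```

```bash
python3 -m creep '[[0,0,0,0,-0.003,0,0.02],[0,0,0,0,-0.004,0,0.02],[0,0,0,0,-0.004,0,0.02],[0,0,0,0,-0.004,0,0.02],[0,0,0,0,-0.002,0,0.02],[0,0,0,0,0,0,0.02],[0,0,0,0,0,0,0.02]]'
python3 - <<'E'
from h import *
im,C=snap("wrist","pics/w3.png");im2,D=snap("scene","pics/s3.png")
cv2.imwrite("pics/c3.png",np.hstack([im,cv2.resize(im2[110:260,180:380],(288,216))[:216] if 0 else np.vstack([cv2.resize(im2[110:260,180:380],(288,216)),np.zeros((168,288,3),np.uint8)])]))
E
```

```text
time_s: 5.25
position: [0.5589, -0.0129, 0.113]
tcp_rot: [-0.0, 0.999, 0.044, -0.0]
ft_force: [3.1, -1.1, -12.1]
finger_gap: 0.0284
grasp_force: 60.2
```

View pics/c3.png

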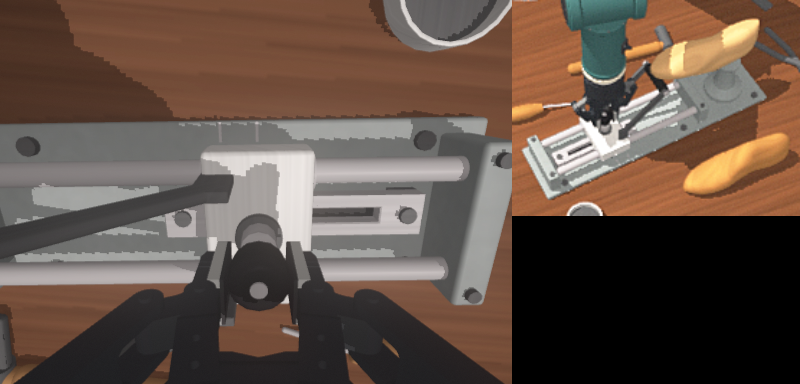

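```bash
python3 -m creep '[[0,0,0,0,-0.002,0,0.02],[0,0,0,0,-0.002,0,0.02],[0,0,0,0,-0.001,0,0.02],[0,0,0,0,0,0.001,0.02],[0,0,0,0,0,0.001,0.02],[0,0,0,0,0,0,0.02],[0,0,0,0,0,0,0.02]]'
python3 -m creep '[[0,0,0,0,0,0,0.026],[0,0,0,0,0,0,0.03],[0,0,0,0,0,0,0.033],[0,0,0,0,0,0,0.034],[0,0,0,0,0,0,0.034]]' 20
```

```text
time_s: 5.93
position: [0.5584, -0.0079, 0.1112]
tcp_rot: [-0.0, 0.999, 0.044, -0.0]
ft_force: [3.4, -4.0, -11.8]
finger_gap: 0.0281
grasp_force: 60.3
time_s: 6.35
position: [0.5588, -0.0074, 0.1121]
tcp_rot: [-0.0, 0.999, 0.044, 0.0]
ft_force: [0.1, -0.2, 0.5]
finger_gap: 0.0337
grasp_force: 0.0
```

```bash
python3 -m creep '[[0,0,0,0,-0.0007,0,0.034],[0,0,0,0,-0.0007,0,0.034],[0,0,0,0,0,0,0.034]]'
python3 -m creep '[[0,0,0,0,-0.0005,0,0.034],[0,0,0,0,-0.0005,0,0.034],[0,0,0,0,0,0,0.034]]'
python3 -m creep '[[0,0,0,0,-0.0005,0,0.034],[0,0,0,0,-0.0005,0,0.034],[0,0,0,0,0,0,0.034]]'
python3 - <<'E'
from h import *
snap("wrist","pics/w4.png");snap("side","pics/d4.png")
E
```

```text
time_s: 6.6
position: [0.5585, -0.0061, 0.1115]
tcp_rot: [-0.0, 0.999, 0.044, 0.0]
ft_force: [0.2, -0.1, -1.0]
finger_gap: 0.0339
grasp_force: 0.0
time_s: 6.85
position: [0.5585, -0.0058, 0.1114]
tcp_rot: [0.0, 0.999, 0.044, 0.0]
ft_force: [-0.4, -3.4, 0.4]
finger_gap: 0.0339
grasp_force: 1.5
time_s: 7.1
position: [0.5584, -0.0056, 0.1114]
tcp_rot: [0.001, 0.999, 0.044, 0.0]
ft_force: [0.7, -6.7, 0.9]
finger_gap: 0.0342
grasp_force: 3.4
```

```bash
for i in 1 ; do python3 -m creep '[[0,0,0,0,-0.0005,0,0.034],[0,0,0,0,-0.0005,0,0.034],[0,0,0,0,0,0,0.034]]'; done; python3 -m creep '[[0,0,0,0,-0.0005,0,0.034],[0,0,0,0,-0.0005,0,0.034],[0,0,0,0,0,0,0.034]]'
python3 - <<'E'
from h import *
im,C=snap("wrist","pics/w4.png")
im2,D=snap("side","pics/d4.png")
# plunger height: knob rim / compare w3
a=cv2.imread("pics/w3.png")
cv2.imwrite("pics/c4.png",np.hstack([cv2.resize(a[190:320,190:330],(390,362)),cv2.resize(im[190:320,190:330],(390,362))]))
E
```

```text
time_s: 7.45
position: [0.5585, -0.0053, 0.1114]
tcp_rot: [0.002, 0.999, 0.044, 0.0]
ft_force: [0.1, -9.1, 0.8]
finger_gap: 0.034
grasp_force: 5.1
time_s: 7.7
position: [0.5583, -0.0042, 0.1113]
tcp_rot: [0.001, 0.999, 0.044, 0.0]
ft_force: [-0.7, -9.5, -0.4]
finger_gap: 0.034
grasp_force: 4.8
```

View pics/c4.png

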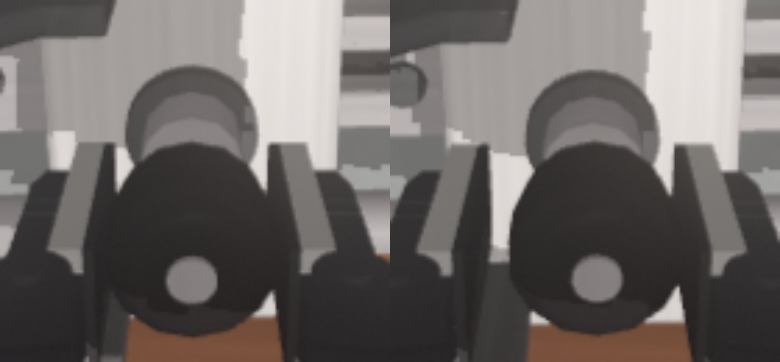

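The barrel below the knob shows the same length in both, so the pin still rides on the bar. I'll measure the block against the scribed lines.

```bash
python3 - <<'E'
from h import *
C=cam("wrist");im=cv2.imread("pics/w4.png")
cv2.imwrite("pics/c5.png",cv2.resize(im[110:310,160:340],(720,800))[:600])
E
```

```text
(no output)
```

View pics/c5.png

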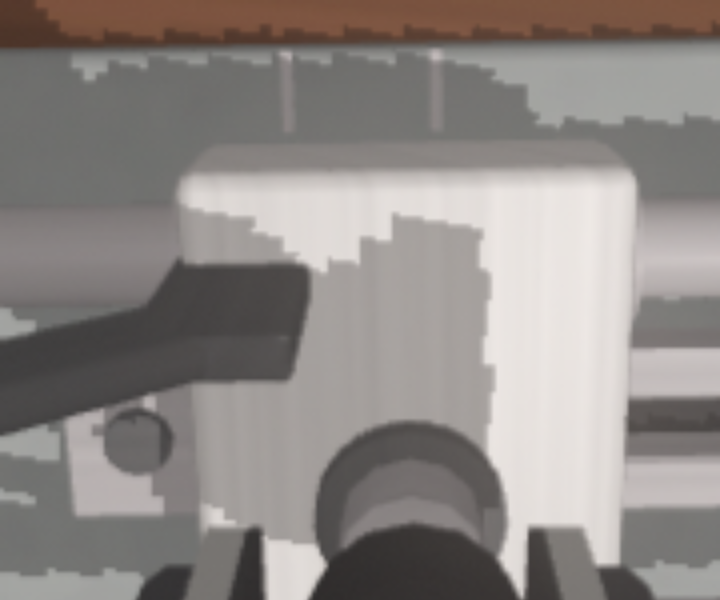

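The first line is at crop (436,90), the second at (288,90) and the bar screw at (138,440). The block's edges are x=198 and 628 at row 440.

```bash
python3 - <<'E'
from h import *
C=cam("wrist");v=np.array([.996,.089,0])
P=lambda x,y,z:onz(C,(160+x/4,110+y/4),z)
for a in(.089,.105):
    u=np.array([-np.sin(a),np.cos(a),0]);b=(P(198,440,.06)+P(628,440,.06))/2
    print(a,"width",(P(198,440,.06)-P(628,440,.06))@u,{n:round((p-b)@u,4) for n,p in dict(l1=P(436,90,.012),l2=P(288,90,.012),screw=P(138,440,.03),screwh=P(138,440,.033)).items()})
    K=[.56365,-.06188,.103];print({n:round((np.array(p)-K)@u,4) for n,p in dict(hole=[.5564,-.0042,.03],screw=[.5509,.0399,.03],l1t=[.6132,-.0069,0],l2t=[.6109,.019,0]).items()})
print(arm.get_obs()["position"])
E
```

```text
0.089 width 0.06454889396257936 {'l1': np.float64(-0.0047), 'l2': np.float64(0.0213), 'screw': np.float64(0.048), 'screwh': np.float64(0.0473)}
{'hole': np.float64(0.0581), 'screw': np.float64(0.1025), 'l1t': np.float64(0.0504), 'l2t': np.float64(0.0764)}
0.105 width 0.06453917492682415 {'l1': np.float64(-0.0054), 'l2': np.float64(0.0206), 'screw': np.float64(0.0482), 'screwh': np.float64(0.0475)}
{'hole': np.float64(0.0581), 'screw': np.float64(0.1026), 'l1t': np.float64(0.0495), 'l2t': np.float64(0.0755)}
[ 0.55835717 -0.00423585  0.11130854]
```

The hole is still about 3 mm ahead, so I'll keep pushing.

```bash
python3 -m creep '[[0,0,0,0,-0.0005,0,0.034],[0,0,0,0,-0.0005,0,0.034],[0,0,0,0,0,0,0.034]]';python3 -m creep '[[0,0,0,0,-0.0005,0,0.034],[0,0,0,0,0,0,0.034]]';python3 -m creep '[[0,0,0,0,-0.0005,0,0.034],[0,0,0,0,0,0,0.034]]'
python3 - <<'E'
from h import *
im,C=snap("wrist","pics/w5.png");a=cv2.imread("pics/w4.png")
print(np.abs(im[200:300,215:300].astype(int)-a[200:300,215:300]).mean())
E
```

```text
time_s: 8.05
position: [0.5581, -0.0027, 0.111]
tcp_rot: [0.001, 0.999, 0.044, -0.0]
ft_force: [1.4, -7.9, -3.6]
finger_gap: 0.0344
grasp_force: 3.8
time_s: 8.22
position: [0.558, -0.0014, 0.1111]
tcp_rot: [0.0, 0.999, 0.044, -0.0]
ft_force: [-0.2, -3.7, -1.6]
finger_gap: 0.0341
grasp_force: 1.9
time_s: 8.38
position: [0.5579, -0.0005, 0.1111]
tcp_rot: [-0.0, 0.999, 0.044, -0.0]
ft_force: [0.3, -4.6, -3.1]
finger_gap: 0.0343
grasp_force: 2.0
15.756313725490196
```

```bash
python3 - <<'E'
from h import *
for f in("w3","w4","w5"):
    g=cv2.cvtColor(cv2.imread(f"pics/{f}.png"),6)[245:318,236:280];m=(g>75).astype(np.uint8)
    n,l,s,c=cv2.connectedComponentsWithStats(m);print(f,[(s[i].tolist(),(c[i]+[236,245]).round(1).tolist()) for i in range(1,n) if s[i][4]>20])
    # dark knob's upper edge at column 258
    col=cv2.cvtColor(cv2.imread(f"pics/{f}.png"),6)[205:300,258];print(col[::3].tolist())
print(arm.get_obs()["ft_force"],arm.get_obs()["position"])
E
```

```text
w3 [([0, 0, 8, 8, 31], [238.3, 247.1]), ([37, 0, 7, 6, 21], [277.0, 246.4]), ([14, 37, 18, 17, 251], [258.4, 290.2]), ([0, 58, 44, 15, 408], [257.0, 312.6])]
[162, 162, 162, 89, 86, 87, 107, 113, 114, 125, 133, 134, 72, 54, 54, 51, 50, 50, 49, 46, 48, 50, 45, 43, 42, 41, 115, 128, 128, 128, 127, 110]
w4 [([0, 0, 13, 17, 89], [239.3, 250.2]), ([19, 36, 19, 18, 249], [263.9, 289.7]), ([3, 56, 41, 17, 399], [257.2, 312.2])]
[163, 163, 164, 163, 77, 85, 84, 108, 111, 112, 123, 133, 101, 54, 54, 52, 51, 50, 50, 48, 48, 51, 47, 45, 44, 42, 73, 127, 127, 126, 127, 38]
w5 [([0, 0, 4, 10, 27], [237.1, 248.5]), ([19, 26, 17, 17, 232], [263.0, 278.7]), ([3, 45, 41, 28, 903], [258.6, 306.3])]
[163, 162, 163, 163, 75, 84, 83, 106, 109, 112, 55, 55, 54, 53, 54, 53, 53, 53, 55, 51, 51, 50, 52, 125, 128, 128, 128, 63, 56, 56, 54, 195]
[ 0.72036946 -2.83257094 -3.09913712] [ 5.57850942e-01 -4.76808396e-04  1.11109637e-01]
```

The knob has dropped about 11 px, so the pin is in the hole. I'll back the pad off, open, and check the height.

```bash
python3 -m creep '[[0,0,0,0,0.001,0,0.036],[0,0,0,0,0.001,0,0.042],[0,0,0,0,0,0,0.05],[0,0,0,0,0,0,0.055],[0,0,0,0,0,0,0.055],[0,0,0,0,0,0,0.055]]'
python3 - <<'E'
from h import *
im,C6=snap("wrist","pics/w6.png")
g=cv2.cvtColor(im,6)[235:318,236:285];m=(g>75).astype(np.uint8)
n,l,s,c=cv2.connectedComponentsWithStats(m);print([(s[i].tolist(),(c[i]+[236,235]).round(1).tolist()) for i in range(1,n) if s[i][4]>20])
for z in(.104,.107,.110,.113,.116,.12):print(z,proj(C6,[.5577,.001,z]).round(1))
E
```

```text
time_s: 8.93
position: [0.5581, -0.0023, 0.1114]
tcp_rot: [-0.0, 0.999, 0.044, 0.0]
ft_force: [0.3, 0.9, 0.8]
finger_gap: 0.0548
grasp_force: 0.0
[([0, 0, 13, 13, 67], [239.8, 238.1]), ([34, 0, 15, 17, 100], [280.0, 239.6]), ([15, 36, 18, 17, 236], [259.2, 278.7]), ([0, 50, 49, 33, 1132], [260.8, 305.6])]
0.104 [253.5 276.2]
0.107 [253.4 279.8]
0.11 [253.3 283.6]
0.113 [253.2 287.6]
0.116 [253.1 291.7]
0.12 [253.  297.5]
```

```bash
python3 -m creep '[[0,0,0,0,0,-0.01,0.055],[0,0,0,0,0,-0.025,0.055],[0,0,0,0,0,-0.03,0.055],[0,0,0,0,0,-0.03,0.055],[0,0,0,0,0,-0.03,0.055],[0,0,0,0,0,-0.02,0.055],[0,0,0,0,0,0,0.055],[0,0,0,0,0,0,0.055]]'
python3 - <<'E'
from h import *
im,C=snap("wrist","pics/w7.png");im2,D=snap("scene","pics/s7.png")
cv2.imwrite("pics/c7.png",np.hstack([im,np.vstack([cv2.resize(im2[110:260,180:380],(288,216)),np.zeros((168,288,3),np.uint8)])]))
E
```

```text
time_s: 9.65
position: [0.5589, -0.0025, 0.2582]
tcp_rot: [0.0, 0.999, 0.044, 0.002]
ft_force: [-0.5, -0.9, 0.7]
finger_gap: 0.0548
grasp_force: 0.0
```

View pics/c7.png

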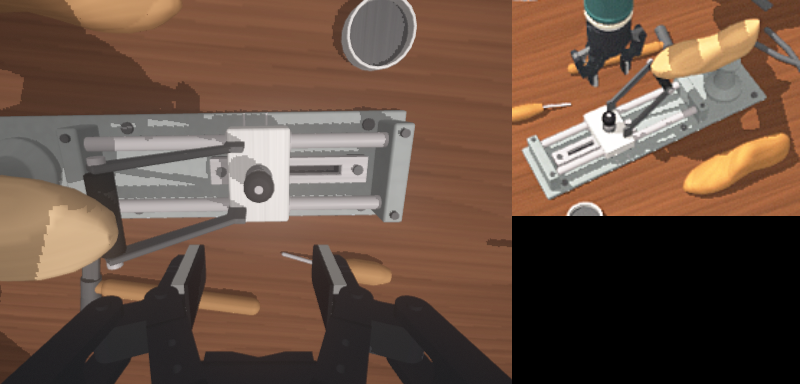

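The roll is under the toe, the knob at (258,187) is down, the gripper is clear and the bystanders haven't moved.

```bash
python3 -c "
from bench import arm
print(arm.finish_job())"
```

```text
the job is handed in; nothing more can be done
None
```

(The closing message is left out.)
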